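Tug, free and hold open the centrifuge lid

ROBOT

A 6-joint arm with a two-finger parallel gripper is mounted at the origin on the work surface. World frame = base frame: x ahead of the robot, y to its left, z up, the work surface at z = 0. Lengths are in mm, angles in rad, forces in N, time in s.
With the tool pointing down it reaches from about 275 to 750 mm from the base axis. Payload 10.2 kg.
Tool frame: the origin (TCP) lies between the finger pads, 19 mm behind the fingertips; this is the grasp point; z points along the fingers, y is the line along which they close (so a half turn about z gives the same grasp; the last joint's range is limited). The gripper opens to 85 mm and grips with 20 to 120 N. Pads are 22 mm wide; open, the fingers measure 114 mm over their backs; the gripper's body (76 mm by 85 mm) begins 54 mm behind the grasp point. The pads swing forward as they close: fully open they stand 13 mm farther back than shut.
Start: joints at [0.936, 0.313, 1.498, -0, 1.331, -0.223], TCP at [210.149, 481.112, 249.994] pointing down, gripper open.
Joint ranges: [-2.94, 2.94], [-0.97, 2.17], [0.19, 2.56], [-1.23, 4.37], [0.02, 3.11], [-2.88, 2.88]. Speed limits (rad/s): [2.39, 2.39, 3.01, 3.14, 3.14, 3.14].

INTERFACE

Orientations are given as a unit quaternion [w, x, y, z].
In Python, from rig import * gives the robot as it stands. The module is installed in compiled form; this text tells all that it offers.
- The arm moves only by the shell command python3 -m crank 'ROWS' [FORCE]. ROWS is JSON, a list that holds one entry, the list of rows, each a list of 7 numbers: the shift along the tool's x, y, z in units of 25 mm (1.0 is 25 mm), then the turn, a rotation vector about the tool's x, y, z in units of 8 degrees (1.0 is 8 degrees), then the finger opening in mm, from 0 to 85.4. A call has exactly 8 rows; each row shifts and turns the commanded pose from where the row before left it, along the tool's axes as they then stand; what a row does not reach is not made up. A row lasts 1/10 s, in which the tool goes at most 50 mm and 8.59 degrees, less where a joint would pass 70% of its speed; a pose out of reach is approached as far as the arm can. A call is refused whole if a number of a shift passes 1 or a number of a turn 1, either way. A call with a gripper value outside its range is refused whole. The fingers move at their own pace and stop on an object; FORCE is the grip in N (left out, the last holds). Time passes only in rows, so rows that do not move let the fingers close, or fill a call up. It gives the time, the measured TCP pose, the force, the opening and the grip force at its end, in the units of the state.
- sense(): the state, without advancing time (a new reading comes with each control period).
- capture(name): name is "scene" or "top" or "wrist"; returns the picture (420x560x3 uint8, blue, green, red); there is no depth.
- camera_model(name): a dict with "fx", "fy", "cx", "cy" (pixels), "world_from_camera" (4x4, takes a point from camera to world coordinates); the wrist camera has in their place "T_tool_cam" (4x4, takes a point from camera to tool coordinates, whose origin is the TCP and whose axes are the flange's). Camera axes: x right, y up, looking along -z (the intrinsics and any distortion apply to the point x, -y, -z); pixel columns grow to the right and rows downward; lengths in mm; the calibration is good to about 2 mm. A picture is of the moment at which its call begins: read the wrist's pose just before it. camera_model takes no time and is no camera call.
- finish_job(): hands the job in; it is judged then, once.
The state is a dict: "time_s": time; "joints": joint angles; "dq": joint speeds; "tau": joint torques, N m; "eef_pos": TCP position; "ee_rot": TCP orientation; "force": force on the tool from outside, world axes, zero at the start; "wrist_torque": the same for the moment, N m; "grip_width": opening from 0.0 (shut) to 1.0 (fully open); "grip_force": force on a finger pad.
Only numpy, scipy, OpenCV 4.12 (cv2) and the standard library are available. Lean on these libraries where they do the work, as an engineer would, in place of code of your own. Each camera call takes 0.05 s, during which the arm holds its last target. There are 200 camera calls.

TASK

The clear lid of the bench centrifuge may or may not be caught by its hidden catch: take its grip and give it a firm tug upwards to find out, before touching the release. If it is caught, push the release tab all the way away from you, then swing the lid up by its grip; if it comes freely, leave the release alone and just swing it up. Do not wrench the lid against the catch or disturb the other things on the bench, and finish still gripping the lid's grip, holding the lid still and steeply open (about 60 degrees), because it falls shut if let go.

Things in the scene. Friction and masses are not known exactly. Their poses are not given: they have to be found in the camera images.
- centrifuge: White bench microcentrifuge, fixed. Origin on the bench under the centre of its round bowl; x to its back (hinge side), y to its left, z up. Housing x = -130 to +130, y = -185 to +110 mm, deck 85 mm high; the bowl's black rim (radius 95 mm) rises to 116 mm, the lid closes over it. The release tab stands on the deck right of the lid.
- lid (a joint): Lid angle, rad: 0 shut, grows as its front edge swings up and back, stop at 1.35. 0.35 to 0.7 kg; falls shut from any angle unless held. A free lid lifts with 2 to 5 N at the grip; a caught one gives 1 to 4 mm at the grip and then stops dead. A firm tug is about 8 to 15 N beyond the weight; over 50 N on the catch is wrenching.
- lid_grip (a point): Middle of the lid's grip: round steel bar 12 mm thick, 114 mm long along the lid's y, on two posts 86 mm apart inside. Lid shut: 170 mm above the bench, 43 mm above the lid, 195 mm in front (-x) of and 48 mm above lid_hinge; it swings on an arc about that. Pinch from above, fingers closing along the centrifuge's x; the bar can turn between the pads. Axes as the lid's.
- lid_hinge (a point): Middle of the lid's hinge line, fixed, 122 mm above the bench and 110 mm behind the bowl's centre; the hinge runs along its y axis. Axes as the centrifuge's.
- release (a joint): Travel of the release tab, m: 0 as found, grows as it slides along the centrifuge's +x (to its back), stop at 0.020. It stays where it is left; takes about 6 N, up to 12 N where it picks up the catch. A caught lid is free only from about 0.017, so push it to the stop. It looks the same whether the lid is caught or free.
- release_tab (a point): Middle of the release tab: black ribbed block 14 mm (x) x 32 mm (y) x 28 mm high on the right-hand deck; the point is 14 mm above its foot, 100 mm above the bench. The deck is clear 60 mm before and behind it. Axes as the centrifuge's.
- tube_rack: Bystander, to be left alone: blue tube rack 100 x 60 mm, 76 mm high with its yellow-capped tubes, left of the centrifuge. Origin at the centre of its underside.
- reagent_bottle: Bystander, to be left alone: amber bottle, 60 mm wide, 130 mm high, to the right of the release. Origin at the centre of its underside.
- small_bottle: Bystander, to be left alone: white bottle, 44 mm wide, 85 mm high, right of the centrifuge. Origin at the centre of its underside.
- tip_box: Bystander, to be left alone: grey pipette-tip box with a clear cover, 80 x 110 mm, 59 mm high, left of the centrifuge near its front. Origin at the centre of its underside.
- beaker: Bystander, to be left alone: open glass beaker, 68 mm wide, 85 mm high, left of the centrifuge. Origin at the centre of its underside.
- sample_jar: Bystander, to be left alone: white jar, 50 mm wide, 60 mm high, right of the centrifuge near its front. Origin at the centre of its underside.

How it is judged:
By the outcome, as a careful person would: the job done as asked, in the order asked, and still so for the second after the job is handed in, while the arm keeps its last pose, push and grip.
It also fails if it takes over 61 s, if anything falls off the work surface, if the arm or the gripper's body presses on something with over 40 N, if the wrist force passes 120 N, or if a joint passes its speed limit or range.

## Working session

There is one attempt and no reset: what is moved stays moved. The work goes in short steps, Python scripts to look and compute and a shell command to move; the robot and the scene stay as the last step left them, time stands still between calls to the robot, and variables do not carry over. Pictures are saved under pics/ and viewed, at most 10 in all, crops included, and the job is handed in when it is done.

```bash
mkdir -p pics
python3 - <<'E'
from rig import *
import cv2
for n in ("scene","top"):
    cv2.imwrite(f"pics/{n}0.png",capture(n)); print(n,{k:(v if not hasattr(v,'tolist') else v.tolist()) for k,v in camera_model(n).items()})
print(camera_model("wrist")); print(sense())
E
```

```text
scene {'fx': 526.2579826900976, 'fy': 526.2579826900976, 'cx': 268.7418918286665, 'cy': 206.04610857613235, 'world_from_camera': [[-0.1995087319991556, -0.6156669494930916, 0.7623322590301163, 1523.620066492829], [0.9798152409637865, -0.1153497076606839, 0.16326830224410313, 223.7604700190203], [-0.012584094372110471, 0.7795182180324369, 0.6262531343828692, 892.4694784059112], [0.0, 0.0, 0.0, 1.0]]}
top {'fx': 402.55254134556924, 'fy': 402.55254134556924, 'cx': 278.41991211183046, 'cy': 205.26999145841188, 'world_from_camera': [[-0.004359112694544365, 0.9963471333319989, -0.08528416053186075, 536.6570918926096], [-0.999954111912923, -0.003615528436788277, 0.00887141604031436, 30.661364438506197], [0.008530662632752213, 0.0853189185071559, 0.9963171733638919, 873.1778128527253], [0.0, 0.0, 0.0, 1.0]]}
{'fx': 314.4172711943771, 'fy': 314.4172711943771, 'cx': 280.45697606089715, 'cy': 206.27155395329737, 'T_tool_cam': array([[ 8.33321130e-04,  9.49567661e-01,  3.13561099e-01,
         8.11978066e+01],
       [ 9.99998145e-01, -1.33585438e-03,  1.38781415e-03,
        -7.69267985e-01],
 
[... 162 characters left out ...]
e+00]])}
{'time_s': 0.1, 'joints': array([ 9.35596988e-01,  3.13423547e-01,  1.49834226e+00,  2.56362335e-05,
        1.33099900e+00, -2.23402242e-01]), 'dq': array([ 0.00020858,  0.00027723, -0.003745  ,  0.00014018,  0.00023264,
       -0.00276613]), 'tau': array([ 1.86994126e-03, -4.12904227e+01, -2.60143733e+01, -2.51873080e-04,
        3.01151282e-03, -4.83517465e-05]), 'eef_pos': array([210.02049366, 480.94444926, 249.48429042]), 'ee_rot': array([-2.55266053e-04,  2.04449764e-01,  9.78876882e-01, -5.27713473e-04]), 'force': array([ 0.32046529, -0.30068933,  0.14488118]), 'wrist_torque': array([-0.01181837, -0.05593403,  0.05494625]), 'grip_force': 0.0, 'grip_width': 1.0022844791491927}
```

View pics/top0.png

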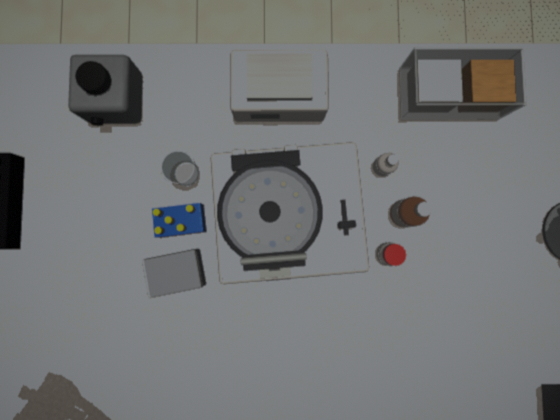

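View pics/scene0.png

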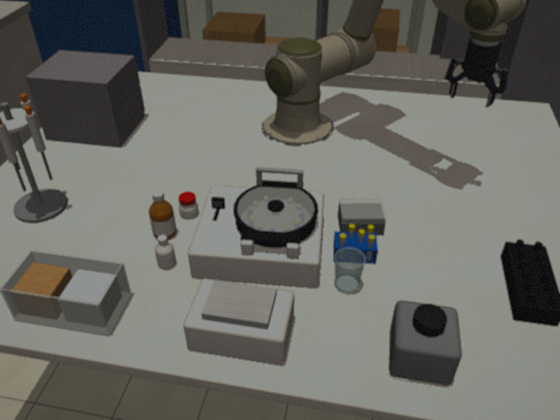

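The top view shows the bowl rim centred near (270,211), the grip bar running from about (241,260) to (306,256), the tab near (346,225), and the bystanders on both sides. The scene view shows the same layout, with the grip on the robot's side at (279,178).

```bash
cat > h.py <<'E'
import numpy as np, cv2
from rig import *
def ray(n,u,v):
    m=camera_model(n);T=np.array(m["world_from_camera"])
    d=T[:3,:3]@np.array([(u-m["cx"])/m["fx"],-(v-m["cy"])/m["fy"],-1]);return T[:3,3],d
def onz(n,u,v,z):
    o,d=ray(n,u,v);return o+d*(z-o[2])/d[2]
def proj(n,p):
    m=camera_model(n);T=np.array(m["world_from_camera"]);c=T[:3,:3].T@(np.array(p)-T[:3,3])
    return m["cx"]-m["fx"]*c[0]/c[2], m["cy"]+m["fy"]*c[1]/c[2]
E
python3 - <<'E'
from h import *
im=cv2.imread("pics/top0.png")
# black rim
m=(cv2.cvtColor(im,cv2.COLOR_BGR2GRAY)<55).astype(np.uint8)
n,l,s,c=cv2.connectedComponentsWithStats(m)
for i in range(1,n):
    if s[i,4]>60 and 200<c[i][0]<400 and 120<c[i][1]<300: print(s[i],c[i])
ex=lambda u,v,z:print((u,v),onz("top",u,v,z).round(1))
for p in [(211,154),(356,143),(367,270),(220,283)]: ex(*p,85)
ex(270,211,116); ex(241,260,170); ex(306,256,170); ex(346,225,114)
cv2.imwrite("pics/topz.png",cv2.resize(im[135:290,205:375],None,fx=4.5,fy=3.8*4.5/3.8*0.85,interpolation=cv2.INTER_CUBIC))
sc=cv2.imread("pics/scene0.png")
cv2.imwrite("pics/scz.png",cv2.resize(sc[160:285,185:335],None,fx=4.5,fy=4.5,interpolation=cv2.INTER_CUBIC))
E
```

```text
[ 218  151  104  107 1891] [267.02062401 186.90163934]
[338 201  17  33 197] [345.05076142 220.19796954]
[260 202  20  20 316] [269.43987342 211.1835443 ]
[200 204   6  28  81] [202.56790123 217.51851852]
[195 249  11  37 141] [200.25531915 266.93617021]
[244 260  61  10 335] [273.67164179 264.68358209]
(211, 154) [706.7 157.   85. ]
(356, 143) [ 728.2 -131.7   85. ]
(367, 270) [ 477.3 -147.8   85. ]
(220, 283) [453.9 137.1  85. ]
(270, 211) [590.7  39.8 116. ]
(241, 260) [502.   89.6 170. ]
(306, 256) [508.3 -23.1 170. ]
(346, 225) [ 563.8 -103.5  114. ]
```

View pics/topz.png

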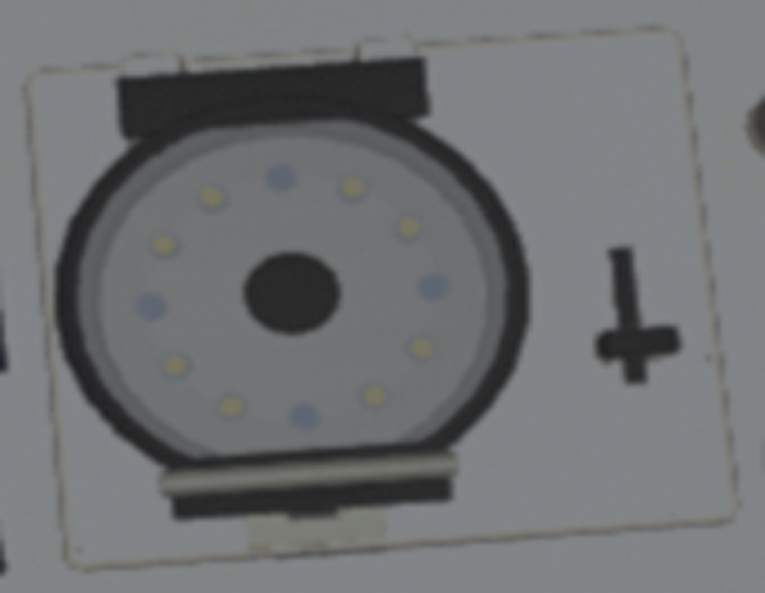

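View pics/scz.png

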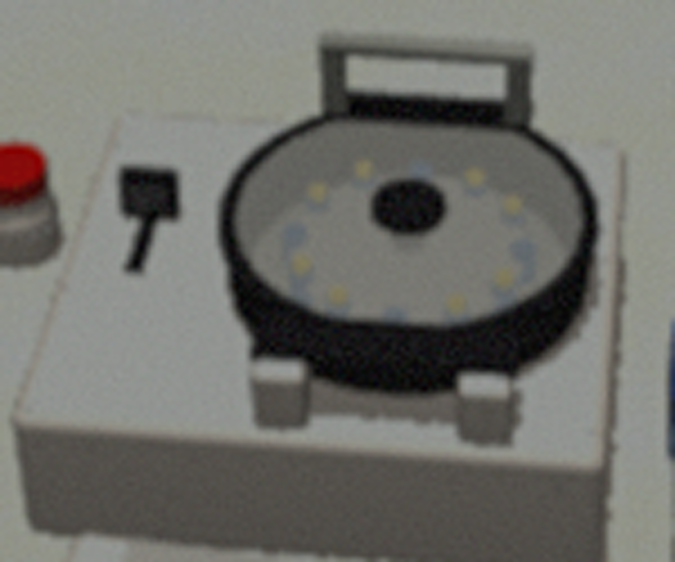

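The crops show the bar ends in the top view at about (241.0,261.8) and (306.6,256.0), and in the scene view at (256.1,169.6) and (303.2,171.1). The tab top in the top view spans (337.7,225.2) to (356.3,223.9), with its slot running behind it.

Run:
```python
from h import *
def tri(a,b):
    o1,d1=ray("top",*a);o2,d2=ray("scene",*b)
    s=np.linalg.lstsq(np.c_[d1,-d2],o2-o1,rcond=None)[0];p,q=o1+d1*s[0],o2+d2*s[1];return (p+q)/2,np.linalg.norm(p-q)
for a,b in [((241.0,261.8),(303.2,171.1)),((306.6,256),(256.1,169.6))]: print(tri(a,b), onz("top",*a,174))
L=onz("top",241,261.8,173);R=onz("top",306.6,256,173);y=L-R;print(np.linalg.norm(y),"yaw",np.degrees(np.arctan2(-y[0],y[1])),"mid",(L+R)/2)
tl=onz("top",337.7,225.2,114);tr=onz("top",356.3,223.9,114);print(tl,tr,(tl+tr)/2,np.linalg.norm(tl-tr))
bl=np.array([tri((211,154),(185+605/4.5,160+468/4.5)) ,tri((356,143),(185+15/4.5,160+425/4.5))],object);print(bl)
# predicted origin from the housing corners
C={k:onz("top",*p,85)[:2] for k,p in dict(bl=(211,154),br=(356,143),fr=(367,270),fl=(220,283)).items()}
Q=np.array([[130,110],[130,-185],[-130,-185],[-130,110]],float);P=np.array([C[k] for k in("bl","br","fr","fl")])
qc,pc=Q.mean(0),P.mean(0);a=np.angle(((P-pc)@[1,1j]*np.conj((Q-qc)@[1,1j])).sum());Rm=np.array([[np.cos(a),-np.sin(a)],[np.sin(a),np.cos(a)]])
o=pc-Rm@qc;print("yaw",np.degrees(a),"origin",o,"grip",o+Rm@[-85,0],"res",(P-(Q@Rm.T+o)).round(1).tolist())
print("tab local",Rm.T@(((tl+tr)/2)[:2]-o))
s=sense();from scipy.spatial.transform import Rotation as Ro
print(Ro.from_quat(s["ee_rot"],scalar_first=True).as_matrix().round(3))
```

```text
(array([498.86797571,  89.65346726, 170.20933728]), np.float64(0.13140399407844383)) [499.08467134  89.27101729 174.        ]
(array([508.07814343, -23.93768213, 166.53161516]), np.float64(0.9281644587472233)) [508.46586472 -23.81286004 174.        ]
113.63462582922882 yaw 4.742274805059272 mid [503.72823876  32.73203598 173.        ]
[563.48587896 -87.81420618 114.        ] [ 565.79686442 -123.02748533  114.        ] [ 564.64137169 -105.42084575  114.        ] 35.28903061559556
[[array([708.22803925, 158.89274933,  77.36695026])
  np.float64(1.424815281275416)]
 [array([ 730.42204662, -132.60962273,   74.90854623])
  np.float64(2.269405727658913)]]
yaw 4.312125436175752 origin [588.72253073  41.03201246] grip [503.96314503  34.64088301] res [[-3.4, -3.5], [-4.0, 2.0], [4.3, 5.4], [3.1, -3.8]]
tab local [ -35.02474614 -144.22762931]
[[-0.916  0.4   -0.001]
 [ 0.4    0.916 -0.001]
 [ 0.    -0.001 -1.   ]]
```

```bash
R='[-1,-0.65,0,0,0,0,60]'; python3 -m crank '[[[-1,-0.65,0,0,0,0,60],[-1,-0.65,0,0,0,0,60],[-1,-0.65,0,0,0,0,60],[-1,-0.65,0,0,0,0,60],[-1,-0.65,0,0,0,0,60],[-1,-0.65,0,0,0,0,60],[-1,-0.65,0,0,0,0,60],[-1,-0.65,0,0,0,0,60]]]' 30
python3 -m crank '[[[-1,-0.65,0,0,0,0,60],[-1,-0.65,0,0,0,0,60],[-1,-0.65,0,0,0,0,60],[-1,-0.65,0,0,0,0,60],[-1,-0.65,0,0,0,0,60],[-1,-0.65,0,0,0,0,60],[-1,-0.65,0,0,0,0,60],[-1,-0.65,0,0,0,0,60]]]'
python3 -m crank '[[[0,0,0,0,0,0.97,60],[0,0,0,0,0,0.97,60],[0,0,0,0,0,0.97,60],[0,0,0,0,0,0.97,60],[0,0,0,0,0,0.97,60],[0,0,0,0,0,0.97,60],[0,0,0,0,0,0.97,60],[0,0,0,0,0,0.95,60]]]'
python3 - <<'E'
from h import *
from scipy.spatial.transform import Rotation as Ro
s=sense();M=Ro.from_quat(s["ee_rot"],scalar_first=True).as_matrix();print(M.round(3),s["eef_pos"],M.T@(np.array([504,33,170])-s["eef_pos"])/25)
cv2.imwrite("pics/w1.png",capture("wrist"))
E
```

```text
time_s: 0.9
eef_pos: [341.8, 280.8, 249.8]
ee_rot: [-0.0, 0.204, 0.979, -0.0]
force: [0.7, 0.3, 0.7]
grip_width: 0.7
grip_force: 0.0
time_s: 1.7
eef_pos: [473.1, 81.6, 249.8]
ee_rot: [-0.0, 0.205, 0.979, -0.0]
force: [0.1, 1.1, -0.3]
grip_width: 0.703
grip_force: 0.0
time_s: 2.5
eef_pos: [472.5, 82.8, 249.7]
ee_rot: [-0.0, 0.681, 0.732, -0.0]
force: [-0.4, 0.2, -0.4]
grip_width: 0.698
grip_force: 0.0
[[-0.073  0.997 -0.001]
 [ 0.997  0.073  0.   ]
 [ 0.    -0.001 -1.   ]] [472.50041646  82.76837312 249.71554714] [-2.07732411  1.11399181  3.18773272]
```

View pics/w1.png

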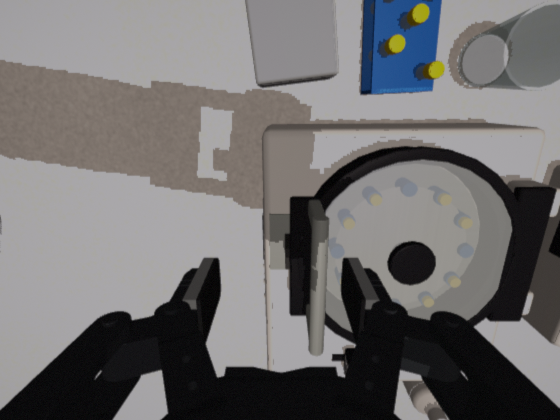

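The wrist view shows the bar lit between about (319,208) and (316,352), with the open fingers on either side of it, as expected.

Run:
```python
from h import *
from scipy.spatial.transform import Rotation as Ro
s=sense();M=Ro.from_quat(s["ee_rot"],scalar_first=True).as_matrix();m=camera_model("wrist");T=m["T_tool_cam"]
P=[]
for u,v in [(319,206),(316.5,352)]:
    d=M@T[:3,:3]@np.array([(u-m["cx"])/m["fx"],-(v-m["cy"])/m["fy"],-1]);o=s["eef_pos"]+M@T[:3,3];P.append(o+d*(174-o[2])/d[2])
print(P,(P[0]+P[1])/2,np.linalg.norm(P[0]-P[1]))
```

```text
[array([496.1283912 ,  98.57579174, 174.        ]), array([506.99088212, -22.34050753, 174.        ])] [501.55963666  38.1176421  174.        ] 121.40323363509985
```

```bash
python3 -m crank '[[[-0.7,0.37,0,0,0,0,60],[-0.7,0.37,0,0,0,0,60],[-0.63,0.37,0,0,0,0,60],[0,0,0.8,0,0,0,60],[0,0,0.8,0,0,0,60],[0,0,0.8,0,0,0,60],[0,0,0.8,0,0,0,60],[0,0,0,0,0,0,60]]]'
python3 -m crank '[[[0,0,0,0,0,0,30],[0,0,0,0,0,0,20],[0,0,0,0,0,0,8],[0,0,0,0,0,0,5],[0,0,0,0,0,0,5],[0,0,0,0,0,0,5],[0,0,0,0,0,0,5],[0,0,0,0,0,0,5]]]' 40
```

```text
time_s: 3.35
eef_pos: [503.3, 34.2, 167.7]
ee_rot: [-0.002, 0.678, 0.735, -0.001]
force: [-0.2, 0.2, 1.6]
grip_width: 0.702
grip_force: 0.0
time_s: 4.15
eef_pos: [503.9, 34.2, 170.9]
ee_rot: [-0.0, 0.679, 0.734, -0.0]
force: [-5.8, -1.5, 5.1]
grip_width: 0.124
grip_force: 39.0
```

```bash
python3 -m crank '[[[0,0,-0.02,0,0,0,5],[0,0,-0.02,0,0,0,5],[0,0,-0.02,0,0,0,5],[0,0,-0.02,0,0,0,5],[0,0,-0.02,0,0,0,5],[0,0,-0.02,0,0,0,5],[0,0,0,0,0,0,5],[0,0,0,0,0,0,5]]]'
```

```text
time_s: 4.95
eef_pos: [504.3, 34.3, 172.9]
ee_rot: [0.0, 0.679, 0.734, -0.0]
force: [-2.9, -2.3, -3.7]
grip_width: 0.12
grip_force: 39.2
```

```bash
python3 -m crank '[[[0,0,-0.02,0,0,0,5],[0,0,-0.02,0,0,0,5],[0,0,-0.02,0,0,0,5],[0,0,-0.02,0,0,0,5],[0,0,0,0,0,0,5],[0,0,0,0,0,0,5],[0,0,0,0,0,0,5],[0,0,0,0,0,0,5]]]'
```

```text
time_s: 5.75
eef_pos: [504.2, 34.3, 173.2]
ee_rot: [-0.001, 0.679, 0.734, -0.0]
force: [6.2, -2.8, -24.0]
grip_width: 0.12
grip_force: 38.9
```

The lid stopped dead after about 2 mm at 24 N, so it is caught. I'll relax the pull, let go and go to the release.

```bash
python3 -m crank '[[[0,0,0.06,0,0,0,5],[0,0,0.06,0,0,0,5],[0,0,0,0,0,0,5],[0,0,0,0,0,0,30],[0,0,0,0,0,0,60],[0,0,0,0,0,0,60],[0,0,-0.4,0,0,0,60],[0,0,-0.8,0,0,0,60]]]'
python3 -m crank '[[[0,0,-0.8,0,0,0,60],[0,0,-0.4,0,0,0,60],[-1,0.11,0,0,0,0,40],[-1,0.11,0,0,0,0,0],[-1,0.11,0,0,0,0,0],[-1,0.11,0,0,0,0,0],[-1,0.11,0,0,0,0,0],[-0.74,0.11,0,0,0,0,0]]]'
python3 -m crank '[[[0,0,0,0,0,0,0],[0,0,0,0,0,0,0],[0,0,0,0,0,0,0],[0,0,0,0,0,0,0],[0,0,0,0,0,0,0],[0,0,0,0,0,0,0],[0,0,0,0,0,0,0],[0,0,0,0,0,0,0]]]'
python3 - <<'E'
from h import *
from scipy.spatial.transform import Rotation as Ro
s=sense();M=Ro.from_quat(s["ee_rot"],scalar_first=True).as_matrix();m=camera_model("wrist");T=m["T_tool_cam"]
print(M.round(3),s["eef_pos"])
c=T[:3,:3].T@(M.T@(np.array([564.6,-105.4,114])-s["eef_pos"])-T[:3,3]);print(m["cx"]-m["fx"]*c[0]/c[2],m["cy"]+m["fy"]*c[1]/c[2])
cv2.imwrite("pics/w2.png",capture("wrist"))
E
```

```text
time_s: 6.55
eef_pos: [503.9, 34.5, 202.1]
ee_rot: [-0.001, 0.679, 0.734, -0.0]
force: [0.6, 1.2, 0.0]
grip_width: 0.705
grip_force: 0.0
time_s: 7.35
eef_pos: [532.1, -108.8, 232.1]
ee_rot: [0.0, 0.679, 0.734, 0.0]
force: [0.2, 0.8, 0.4]
grip_width: -0.002
grip_force: 0.0
time_s: 8.15
eef_pos: [531.9, -107.4, 232.0]
ee_rot: [0.0, 0.679, 0.734, 0.0]
force: [-0.5, -0.6, 0.0]
grip_width: -0.002
grip_force: 0.0
[[-0.078  0.997  0.   ]
 [ 0.997  0.078  0.   ]
 [ 0.     0.    -1.   ]] [ 531.94411172 -107.38277026  232.01977508]
322.1531776805851 206.94580088970292
```

View pics/w2.png

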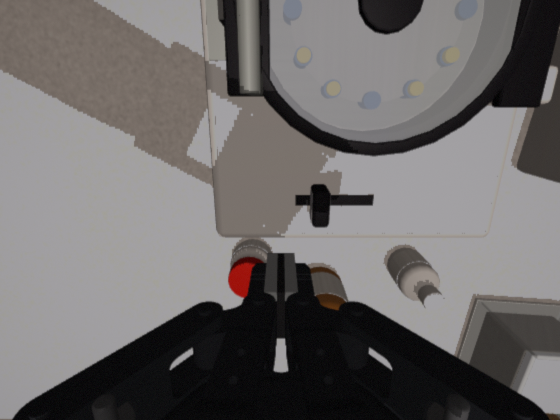

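The tab is at about (320,205) and the calibration predicted (322,207), so its position holds. The slot runs to the back (right in the image) and the bottles stand clear to the side.

```bash
python3 -m crank '[[[0,0,1,0,0,0,0],[0,0,1,0,0,0,0],[0,0,1,0,0,0,0],[0,0,1,0,0,0,0],[0,0,0.5,0,0,0,0],[0,0,0.25,0,0,0,0],[0,0,0,0,0,0,0],[0,0,0,0,0,0,0]]]'
python3 -m crank '[[[0,0.1,0,0,0,0,0],[0,0.1,0,0,0,0,0],[0,0.1,0,0,0,0,0],[0,0.1,0,0,0,0,0],[0,0.05,0,0,0,0,0],[0,0,0,0,0,0,0],[0,0,0,0,0,0,0],[0,0,0,0,0,0,0]]]'
```

```text
time_s: 9.0
eef_pos: [532.5, -107.7, 114.2]
ee_rot: [0.001, 0.679, 0.734, 0.0]
force: [0.7, 0.5, 0.9]
grip_width: 0.003
grip_force: 0.0
time_s: 9.8
eef_pos: [543.1, -106.6, 113.2]
ee_rot: [-0.0, 0.679, 0.734, -0.0]
force: [0.0, -1.0, 0.3]
grip_width: -0.003
grip_force: 0.0
```

```bash
python3 -m crank '[[[0,0.08,0,0,0,0,0],[0,0.08,0,0,0,0,0],[0,0.08,0,0,0,0,0],[0,0.08,0,0,0,0,0],[0,0.08,0,0,0,0,0],[0,0,0,0,0,0,0],[0,0,0,0,0,0,0],[0,0,0,0,0,0,0]]]'
python3 -m crank '[[[0,0.08,0,0,0,0,0],[0,0.08,0,0,0,0,0],[0,0.08,0,0,0,0,0],[0,0.08,0,0,0,0,0],[0,0,0,0,0,0,0],[0,0,0,0,0,0,0],[0,0,0,0,0,0,0],[0,0,0,0,0,0,0]]]'
```

```text
time_s: 10.6
eef_pos: [552.7, -105.8, 113.2]
ee_rot: [-0.001, 0.679, 0.734, -0.0]
force: [-6.5, -0.6, 1.7]
grip_width: -0.001
grip_force: 2.6
time_s: 11.4
eef_pos: [560.5, -105.2, 113.2]
ee_rot: [-0.001, 0.679, 0.734, -0.001]
force: [-7.0, -0.9, 2.6]
grip_width: 0.0
grip_force: 3.3
```

```bash
python3 -m crank '[[[0,0.06,0,0,0,0,0],[0,0.06,0,0,0,0,0],[0,0.04,0,0,0,0,0],[0,0,0,0,0,0,0],[0,0,0,0,0,0,0],[0,0,0,0,0,0,0],[0,0,0,0,0,0,0],[0,0,0,0,0,0,0]]]'
python3 -m crank '[[[0,0.06,0,0,0,0,0],[0,0.06,0,0,0,0,0],[0,0,0,0,0,0,0],[0,0,0,0,0,0,0],[0,0,0,0,0,0,0],[0,0,0,0,0,0,0],[0,0,0,0,0,0,0],[0,0,0,0,0,0,0]]]'
```

```text
time_s: 12.2
eef_pos: [564.4, -104.9, 113.2]
ee_rot: [-0.001, 0.679, 0.734, -0.001]
force: [-7.4, -1.5, 3.7]
grip_width: -0.001
grip_force: 3.4
time_s: 13.0
eef_pos: [565.1, -104.8, 113.2]
ee_rot: [-0.003, 0.679, 0.734, -0.003]
force: [-22.9, -1.2, 12.2]
grip_width: 0.001
grip_force: 11.8
```

The force rose to 23 N at about 20 mm of travel, so the tab is on its stop. I'll back off and return to the grip.

```bash
python3 -m crank '[[[0,-0.4,0,0,0,0,0],[0,-0.4,0,0,0,0,0],[0,0,-1,0,0,0,0],[0,0,-1,0,0,0,0],[0,0,-1,0,0,0,0],[0,0,-1,0,0,0,0],[0,0,-0.7,0,0,0,0],[0,0,0,0,0,0,0]]]'
python3 - <<'E'
from h import *
from scipy.spatial.transform import Rotation as Ro
s=sense();M=Ro.from_quat(s["ee_rot"],scalar_first=True).as_matrix();print(s["eef_pos"],M.T@(np.array([504,34,170])-s["eef_pos"])/25)
E
```

```text
time_s: 13.8
eef_pos: [549.2, -106.4, 233.1]
ee_rot: [0.002, 0.679, 0.734, 0.001]
force: [0.6, -0.0, 0.9]
grip_width: 0.0
grip_force: 0.0
[ 549.21575767 -106.44854089  233.05825357] [ 5.74787514 -1.3756606   2.50280851]
```

```bash
python3 -m crank '[[[0.96,-0.23,0,0,0,0,0],[0.96,-0.23,0,0,0,0,60],[0.96,-0.23,0,0,0,0,60],[0.96,-0.23,0,0,0,0,60],[0.96,-0.23,0,0,0,0,60],[0.95,-0.23,0,0,0,0,60],[0,0,0,0,0,0,60],[0,0,0,0,0,0,60]]]'
python3 -m crank '[[[0,0,0.7,0,0,0,60],[0,0,0.7,0,0,0,60],[0,0,0.7,0,0,0,60],[0,0,0.4,0,0,0,60],[0,0,0,0,0,0,30],[0,0,0,0,0,0,8],[0,0,0,0,0,0,5],[0,0,0,0,0,0,5]]]' 60
python3 -m crank '[[[0,0,0,0,0,0,5],[0,0,0,0,0,0,5],[0,0,0,0,0,0,5],[0,0,-0.03,0,0,0,5],[0,0,-0.03,0,0,0,5],[0,0,-0.03,0,0,0,5],[0,0,-0.03,0,0,0,5],[0,0,0,0,0,0,5]]]'
```

```text
time_s: 14.6
eef_pos: [502.5, 34.5, 230.0]
ee_rot: [-0.0, 0.679, 0.735, -0.0]
force: [0.6, -0.8, -0.4]
grip_width: 0.701
grip_force: 0.0
time_s: 15.4
eef_pos: [503.7, 34.3, 169.2]
ee_rot: [0.002, 0.679, 0.734, 0.001]
force: [5.2, 0.5, 0.1]
grip_width: 0.116
grip_force: 58.4
time_s: 16.2
eef_pos: [504.3, 34.3, 172.0]
ee_rot: [0.002, 0.679, 0.734, 0.002]
force: [11.1, 1.1, -5.1]
grip_width: 0.118
grip_force: 58.4
```

Run:
```python
import numpy as np
f=lambda t:np.array([-195*np.cos(t)+48*np.sin(t),-(195*np.sin(t)+48*np.cos(t))])
a=np.radians(np.r_[0.88,2,3,4,5,7,9,11,13,np.arange(16,62,3)])
p=[f(t) for t in a]
for i in range(1,len(a)): print(round(np.degrees(a[i])),((p[i]-p[i-1])/25).round(2), (p[i]-f(0)).round(0))
```

```text
2 [ 0.04 -0.15] [ 2. -7.]
3 [ 0.04 -0.13] [  3. -10.]
4 [ 0.04 -0.13] [  4. -13.]
5 [ 0.04 -0.13] [  5. -17.]
7 [ 0.1  -0.26] [  7. -23.]
9 [ 0.1  -0.26] [ 10. -30.]
11 [ 0.11 -0.26] [ 13. -36.]
13 [ 0.12 -0.25] [ 16. -43.]
16 [ 0.2  -0.37] [ 21. -52.]
19 [ 0.22 -0.36] [ 26. -61.]
22 [ 0.24 -0.35] [ 32. -70.]
25 [ 0.26 -0.33] [ 39. -78.]
28 [ 0.27 -0.32] [ 45. -86.]
31 [ 0.29 -0.31] [ 53. -94.]
34 [ 0.3  -0.29] [  60. -101.]
37 [ 0.32 -0.27] [  68. -108.]
40 [ 0.33 -0.26] [  76. -114.]
43 [ 0.35 -0.24] [  85. -120.]
46 [ 0.36 -0.22] [  94. -126.]
49 [ 0.37 -0.2 ] [ 103. -131.]
52 [ 0.38 -0.18] [ 113. -135.]
55 [ 0.39 -0.16] [ 122. -139.]
58 [ 0.4  -0.14] [ 132. -143.]
61 [ 0.4  -0.12] [ 142. -146.]
```

```bash
python3 -m crank '[[[0,0.01,-0.04,0,0,0,5],[0,0.01,-0.04,0,0,0,5],[0,0.01,-0.04,0,0,0,5],[0,0.01,-0.03,0,0,0,5],[0,0,0,0,0,0,5],[0,0,0,0,0,0,5],[0,0,0,0,0,0,5],[0,0,0,0,0,0,5]]]' 40
```

```text
time_s: 17.0
eef_pos: [505.3, 34.4, 175.6]
ee_rot: [0.002, 0.679, 0.734, 0.002]
force: [11.3, 0.8, -6.7]
grip_width: 0.116
grip_force: 58.3
```

The lid is free: it has moved past 5 mm with only about 7 N. I'll swing it along the arc.

```bash
python3 -m crank '[[[0,0.04,-0.13,0,0,0,5],[0,0.04,-0.13,0,0,0,5],[0,0.04,-0.13,0,0,0,5],[0,0.1,-0.26,0,0,0,5],[0,0.1,-0.26,0,0,0,5],[0,0.11,-0.26,0,0,0,5],[0,0.12,-0.25,0,0,0,5],[0,0,0,0,0,0,5]]]'
```

```text
time_s: 17.8
eef_pos: [518.5, 35.5, 211.3]
ee_rot: [0.001, 0.679, 0.734, 0.001]
force: [7.7, -0.1, -6.5]
grip_width: 0.12
grip_force: 56.7
```

```bash
python3 -m crank '[[[0,0.2,-0.37,0,0,0,5],[0,0.22,-0.36,0,0,0,5],[0,0.24,-0.35,0,0,0,5],[0,0.26,-0.33,0,0,0,5],[0,0.27,-0.32,0,0,0,5],[0,0.29,-0.31,0,0,0,5],[0,0.3,-0.29,0,0,0,5],[0,0,0,0,0,0,5]]]'
python3 - <<'E'
from h import *
s=sense();h=np.array([503.8,34.2])+195*np.array([.997,.078]);d=np.hypot(*(s["eef_pos"][:2]-h));print(s["eef_pos"],s["force"],d,s["eef_pos"][2]-122,"r",np.hypot(d,s["eef_pos"][2]-122),"vs",np.hypot(195,48),"th",np.degrees(np.arctan2(s["eef_pos"][2]-122,d)-np.arctan2(48,195)))
E
```

```text
time_s: 18.6
eef_pos: [561.0, 38.8, 270.3]
ee_rot: [-0.0, 0.679, 0.734, -0.001]
force: [-9.7, -2.8, 4.7]
grip_width: 0.116
grip_force: 55.6
[560.96522594  38.83819449 270.31749654] [-9.698627   -2.827232    4.68329535] 137.6563240461668 148.3174965438223 r 202.35449916157046 vs 200.82081565415473 th 33.30636068037546
```

```bash
python3 -m crank '[[[0,0.3,-0.29,0,0,0,5],[0,0.31,-0.28,0,0,0,5],[0,0.34,-0.24,0,0,0,5],[0,0.36,-0.22,0,0,0,5],[0,0.37,-0.2,0,0,0,5],[0,0.38,-0.18,0,0,0,5],[0,0.38,-0.16,0,0,0,5],[0,0,0,0,0,0,5]]]'
python3 - <<'E'
from h import *
s=sense();h=np.array([503.8,34.2])+195*np.array([.997,.078]);d=np.hypot(*(s["eef_pos"][:2]-h));print(s["eef_pos"],s["force"],d,s["eef_pos"][2]-122,"r",np.hypot(d,s["eef_pos"][2]-122),"vs",np.hypot(195,48),"th",np.degrees(np.arctan2(s["eef_pos"][2]-122,d)-np.arctan2(48,195)))
E
```

```text
time_s: 19.4
eef_pos: [622.7, 43.7, 310.5]
ee_rot: [0.001, 0.679, 0.734, 0.0]
force: [-5.0, -1.4, 9.1]
grip_width: 0.116
grip_force: 55.3
[622.69207683  43.70052683 310.51273289] [-4.97406854 -1.39103096  9.05447582] 75.73843150913187 188.5127328891818 r 203.15846147480903 vs 200.82081565415473 th 54.28265362485707
```

```bash
python3 -m crank '[[[0,0.37,-0.17,0,0,0,5],[0,0.37,-0.15,0,0,0,5],[0,0.15,-0.06,0,0,0,5],[0,0,0,0,0,0,5],[0,0,0,0,0,0,5],[0,0,0,0,0,0,5],[0,0,0,0,0,0,5],[0,0,0,0,0,0,5]]]'
python3 - <<'E'
from h import *
s=sense();h=np.array([503.8,34.2])+195*np.array([.997,.078]);d=np.hypot(*(s["eef_pos"][:2]-h));print(s["eef_pos"],s["force"],np.abs(s["dq"]).max(),"r",np.hypot(d,s["eef_pos"][2]-122),"th",np.degrees(np.arctan2(s["eef_pos"][2]-122,d)-np.arctan2(48,195)))
cv2.imwrite("pics/end.png",capture("scene"))
E
```

```text
time_s: 20.2
eef_pos: [644.2, 45.4, 318.3]
ee_rot: [0.0, 0.679, 0.734, -0.0]
force: [-4.2, -0.7, 4.4]
grip_width: 0.118
grip_force: 54.4
[644.19165019  45.38321288 318.34800878] [-4.16284639 -0.71123095  4.37523968] 0.0013975990081929034 r 203.68426029358656 th 60.74695107735291
```

View pics/end.png

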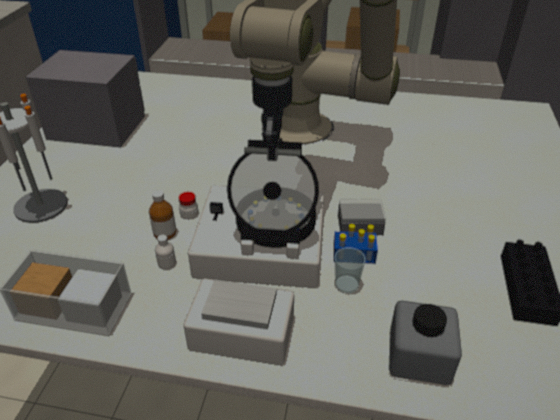

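The lid stands open with its bar gripped at about (273,148). The tab has been pushed back to about (216,208), and the bystanders are where they were. The measured angle is about 61° and the arm is at rest.

```bash
python3 -c "from rig import *; print(finish_job())"
```

```text
the job is handed in; nothing more can be done
None
```

The tug showed the lid was caught (stopped dead at 24 N, slightly over a firm tug but well under 50 N), so I pushed the release to its stop, swung the lid to about 61° and handed in the job at about 20 s, still gripping it, with the bystanders undisturbed.

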